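Sort the groceries on the worktop into their holders

TASK

Sort the mixed groceries into their holders: stand the two red-capped spice jars upright in the aluminium caddy, one in each bay; lay the lemon and the garlic side by side in the light wooden tray; and lay the pink bag clip flat in the blue tray. Never tip the jars over, and leave the tin and the kitchen timer where they stand.

Things in the scene. Friction and masses are not known exactly. Their poses are not given: they have to be found in the camera images.
- jar_brown: Closed glass spice jar with a red cap and a brown and orange label, standing upright: 45 mm in diameter (body about 42 mm square-round, red cap 44.6 mm round from height 85 to 106 mm), 106 mm tall, about 0.11 kg. Origin at the centre of its underside, z up along its axis.
- jar_green: Closed glass spice jar with a red cap and a green label, standing upright: 45 mm in diameter (body about 42 mm square-round, red cap 44.6 mm round from height 85 to 106 mm), 106 mm tall, about 0.11 kg. Origin at the centre of its underside, z up along its axis.
- lemon_mid (a point): Yellow lemon lying on its side, 83 mm long along its x axis, 58 mm across along y and z, about 0.13 kg. The point is its middle, 29 mm above the surface it lies on; at the start its z points up.
- garlic_mid (a point): Whole pale pinkish-white garlic bulb, 53 mm across, 52 mm tall with its pointed neck, about 0.03 kg, standing upright at the start. The point is on its axis (z up), 22 mm above its underside, near its widest part.
- clip: Pink bag clip (peg), a small rigid bar 72 mm long along its y axis, 15 mm wide along x, 12 mm high, 0.02 kg, lying flat. Origin at the centre of its underside, z up.
- spice_caddy: Fixed spice caddy of bare aluminium: open box 82 mm (x) by 158 mm (y), 34 mm high, walls, floor and middle partition 6 mm thick, split by the partition across its middle into two equal square bays, each 70 mm by 70 mm inside. Bay centres lie at y = +38 mm and y = -38 mm on its y axis. Origin at the centre of its underside, z up; bay floor at z = 6 mm.
- produce_tray: Fixed shallow produce tray of light wood, open on top: 124 mm (x) by 186 mm (y), rim 14 mm high, walls and floor 6 mm thick (inside 112 by 174 mm), with flat brass carrying loops that stick out 14 mm at its two ends. Origin at the centre of its underside, z up; floor at z = 6 mm.
- clip_tray: Fixed shallow blue plastic clip tray, open on top: 104 mm (x) by 134 mm (y), rim 14 mm high, walls and floor 5 mm thick (inside 94 by 124 mm). Origin at the centre of its underside, z up; floor at z = 5 mm.
- tin: Bystander: unopened round food tin with pale green printed label, 76 mm in diameter, 58 mm tall, loose. Origin at the centre of its underside.
- timer: Bystander: red wind-up kitchen timer on a white foot, 63 mm in diameter, 58 mm tall, loose. Origin at the centre of its underside.
Not all that is in view belongs to the job. Leave any turquoise look-alike of the jar_green alone.

How it is judged:
At the end, for the whole second after the job is handed in: Jars upright (within 7 degrees) on the caddy floor, one per bay, either way round; middles of lemon and garlic inside the wooden tray, both on its floor, not stacked; clip's middle inside the blue tray, flat on its floor (within 11 degrees); all at rest (under 20 mm/s) (x of jar_brown in the frame of spice_caddy between -0.03 and 0.03 m and y of jar_brown in the frame of spice_caddy between -0.07 and 0.07 m and z of jar_brown in the frame of spice_caddy between 0 and 0.014 m and angle between each of jar_brown, jar_green's own z axis and vertical below 0.12 rad and x of jar_green in the frame of spice_caddy between -0.03 and 0.03 m and y of jar_green in the frame of spice_caddy between -0.07 and 0.07 m and z of jar_green in the frame of spice_caddy between 0 and 0.014 m and ((y of jar_brown in the frame of spice_caddy above 0.01 m and y of jar_green in the frame of spice_caddy below -0.01 m) or (y of jar_brown in the frame of spice_caddy below -0.01 m and y of jar_green in the frame of spice_caddy above 0.01 m)) and x of lemon_mid in the frame of produce_tray between -0.055 and 0.055 m and y of lemon_mid in the frame of produce_tray between -0.085 and 0.085 m and z of lemon_mid in the frame of produce_tray between 0.01 and 0.05 m and x of garlic_mid in the frame of produce_tray between -0.055 and 0.055 m and y of garlic_mid in the frame of produce_tray between -0.085 and 0.085 m and z of garlic_mid in the frame of produce_tray between 0.01 and 0.05 m and x of clip in the frame of clip_tray between -0.047 and 0.047 m and y of clip in the frame of clip_tray between -0.062 and 0.062 m and z of clip in the frame of clip_tray between -0.002 and 0.022 m and angle between clip's own z axis and vertical below 0.2 rad and linear speed of each of jar_brown, jar_green, lemon, garlic, clip below 0.02 m/s); the robot touches nothing.
It fails at once if the tin or the timer is pushed more than 20 mm from where it stood (distance of any of tin, timer from where it was at the start of the episode above 0.02 m).
It fails at once if a spice jar is tipped over (leans more than 40 degrees) (angle between any of jar_brown, jar_green's own z axis and vertical above 0.7 rad).
It also fails if it takes over 128 s, if anything falls off the work surface, if the arm or the gripper's body presses on something with over 40 N, if the wrist force passes 120 N, or if a joint passes its speed limit or range.

ROBOT

A 6-joint arm with a two-finger parallel gripper is mounted at the origin on a cart in front of the work surface, level with it; the furniture and walls round the work are solid. World frame = base frame: x ahead of the robot, y to its left, z up, the work surface at z = 0. Lengths are in m, angles in rad, forces in N, time in s.
With the tool pointing down it reaches from about 0.375 to 0.9 m from the base axis. Payload 3.1 kg.
Tool frame: the origin (TCP) lies at the very end of the fingers, on their centre line; the grasp point (between the pads) lies 19 mm behind it; z points along the fingers, y is the line along which they close (so a half turn about z gives the same grasp; the last joint's range is limited). The gripper opens to 87 mm and grips with 3 to 60 N. Pads are 19 mm wide; open, the fingers measure 117 mm over their backs; the gripper's body (75 mm by 190 mm) begins 51 mm behind the grasp point.
Start: joints at [1.157, 0.527, 1.433, -0, 1.181, -0.178], TCP at [0.146, 0.608, 0.196] pointing down, gripper open.
Joint ranges: [-3.08, 3.08], [-0.75, 2.2], [0.22, 2.44], [-1.43, 4.57], [0, 2.65], [-2.85, 2.85]. Speed limits (rad/s): [2.79, 2.79, 3.14, 3.14, 3.14, 3.14].

INTERFACE

Orientations are given as a unit quaternion [x, y, z, w].
In Python, from rig import robot gives the robot as it stands. The module is installed in compiled form; this text tells all that it offers.
- The arm moves only by the tool servo_tool, never from a script. Its argument "rows" is one flat list of numbers, 5 for each row, row after row: the closure, from -1 (fully open) to 1 (shut), so that 0 is half open, then the shift along the tool's x, y, z in m, then the turn about the tool's z in degrees. A call has 1 to 5 rows; each row shifts and turns the commanded pose from where the row before left it, along the tool's axes as they then stand; what a row does not reach is not made up. A row lasts 1/12 s, in which the tool goes at most 41.7 mm and 7.16 degrees, less where a joint would pass 70% of its speed; a pose out of reach is approached as far as the arm can. A call with a gripper value outside its range is refused whole. The fingers move at their own pace and stop on an object; "newtons" is the grip in N (left out, the last holds). Time passes only in rows, so rows that do not move let the fingers close. It gives the time, the measured TCP pose, the force, the opening and the grip force at its end, in the units of the state.
- robot.get_obs(): the state, without advancing time (a new reading comes with each control period).
- robot.camera(name): name is "scene" or "top" or "wrist"; returns a dict with "pixels" (420x560x3 uint8, red, green, blue), "intrinsics" (3x3 intrinsics, pixels), "dist" ([k1, k2, p1, p2, k3] as OpenCV has them; the pictures are not rectified), "rvec" (rotation vector, rad) and "tvec" (3), from world to camera coordinates, as OpenCV has them; the wrist camera has in their place "mount" (4x4, takes a point from camera to tool coordinates, whose origin is the TCP and whose axes are the flange's). Camera axes: x right, y down, z forward; pixel columns grow to the right and rows downward; lengths in m; the calibration is good to about 2 mm. A picture is of the moment at which its call begins: read the wrist's pose just before it. There is no depth.
- robot.hand_in(): hands the job in; it is judged then, once.
Trained networks look in a picture, given as the dict that the camera call returned (one of the last four; its "shot" number tells which), for a name from the list of things; names that differ only in an ending like _2 or _b are one class to them, and where a whole thing is asked for, a point or a joint stands for the part that bears it (a point fixed in the world has none). Each returns a list of dicts, best first, with "score" (0 to 1); they miss things now and then, are a little off and sometimes report something else, mostly with a low value. They report only what shows in the picture. A call takes as long as a camera call. They do not tell look-alikes from the thing itself.
- robot.spot_in(picture, query): "at" ([x, y, z] in m, in world coordinates, good to about 4 mm: the middle of the surface that is visible of it).
- robot.outline_of(picture, query): "region" (420x560 bool, what is visible of it).
- robot.place_of(picture, query): "at" ([x, y, z] in m, in world coordinates, good to about 4 mm: a listed point, or the origin of a listed thing).
The state is a dict: "time": time; "q": joint angles; "joint_velocities": joint speeds; "joint_torque": joint torques, N m; "position": TCP position; "tool_rot": TCP orientation; "ft_force": force on the tool from outside, world axes, zero at the start; "moment": the same for the moment, N m; "grip_width": finger opening in m; "grip_force": force on a finger pad.
Only numpy, scipy, OpenCV 4.12 (cv2) and the standard library are available. Lean on these libraries where they do the work, as an engineer would, in place of code of your own. Each camera call takes 0.05 s, during which the arm holds its last target. There are 200 camera calls.

## Working session

There is one attempt and no reset: what is moved stays moved. The work goes in short steps, Python scripts to look and compute and a tool call to move; the robot and the scene stay as the last step left them, time stands still between calls to the robot, and variables do not carry over. Pictures are saved under pics/ and viewed, at most 14 in all, crops included, and the job is handed in when it is done.

Besides the shell and the picture viewer there is one more tool, called after "Call:" by a JSON object that holds its "api" and its "payload", one argument or row to a line. servo_tool: Moves the arm, as the interface text tells. Its arguments: {"type":"object","properties":{"rows":{"type":"array","items":{"type":"number"}},"newtons":{"type":"number"}},"required":["rows"]}

```bash
mkdir -p pics
cat > h.py <<'E'
import numpy as np, cv2
from rig import robot
from scipy.spatial.transform import Rotation as R
def save(p,n): cv2.imwrite('pics/'+n,p['pixels'][:,:,::-1])
names=['jar_brown','jar_green','lemon_mid','garlic_mid','clip','spice_caddy','produce_tray','clip_tray','tin','timer']
def pix2plane(p,uv,z):
    K=np.array(p['intrinsics']);d=np.array(p['dist']);Rm=cv2.Rodrigues(np.array(p['rvec'],float))[0];t=np.array(p['tvec'],float).ravel()
    n=cv2.undistortPoints(np.array(uv,float).reshape(-1,1,2),K,d).reshape(-1,2)
    r=np.c_[n,np.ones(len(n))]@Rm; c=-Rm.T@t
    return c+r*((z-c[2])/r[:,2])[:,None]
def pose():
    o=robot.get_obs();m=R.from_quat(o['tool_rot']).as_matrix();return o,m
E
python3 - <<'E'
from h import *
o,m=pose();print(o['time'],o['position'],m.round(3).tolist(),o['grip_width'])
for c in ['top','scene']:
    p=robot.camera(c);save(p,c+'0.png')
    for n in names:
        print(c,n,[(np.round(a['at'],3).tolist(),round(a['score'],2)) for a in robot.place_of(p,n)][:3])
        if n in('clip','spice_caddy','produce_tray','clip_tray','lemon_mid') and c=='top':
            z={'clip':.012,'spice_caddy':.034,'produce_tray':.014,'clip_tray':.014,'lemon_mid':.029}[n]
            for a in robot.outline_of(p,n)[:2]:
                ys,xs=np.nonzero(a['region']);w=pix2plane(p,np.c_[xs,ys],z)[:,:2]
                (cx,cy),s,ang=cv2.minAreaRect(w.astype(np.float32)*1000);print('  outline',round(a['score'],2),round(cx),round(cy),np.round(s),round(ang,1))
print(robot.get_obs()['time'])
E
```

```text
0.0 [0.14564792 0.60695289 0.19536663] [[-0.972, 0.234, -0.001], [0.234, 0.972, -0.002], [0.0, -0.002, -1.0]] 0.08680398656632066
top jar_brown [([0.416, -0.121, -0.002], 0.86)]
top jar_green [([0.37, -0.242, -0.001], 0.97), ([0.303, -0.161, 0.001], 0.72), ([0.315, -0.336, 0.001], 0.69)]
top lemon_mid [([0.433, 0.004, 0.027], 0.93)]
  outline 0.78 433 6 [71. 60.] 0.4
  outline 0.49 562 12 [124. 205.] 0.4
top garlic_mid [([0.406, 0.12, 0.02], 0.85)]
top clip [([0.38, 0.259, 0.002], 0.42)]
  outline 0.67 382 258 [63. 14.] 6.3
  outline 0.37 436 5 [72. 58.] 0.4
top spice_caddy [([0.511, 0.299, -0.001], 0.56)]
  outline 0.79 510 294 [172.  90.] 83.8
top produce_tray [([0.669, 0.177, 0.004], 0.72), ([0.566, 0.01, 0.002], 0.66)]
  outline 0.76 566 14 [125. 210.] 0.4
top clip_tray [([0.525, -0.319, 0.002], 0.85)]
  outline 0.72 372 -253 [48. 71.] 17.8
  outline 0.57 521 -311 [134. 107.] 87.7
top tin [([0.668, 0.175, 0.0], 0.97), ([0.567, 0.01, 0.001], 0.7)]
top timer [([0.673, -0.16, -0.0], 0.63)]
scene jar_brown [([0.414, -0.121, 0.0], 0.84)]
scene jar_green [([0.314, -0.339, 0.002], 0.95), ([0.312, -0.16, -0.005], 0.66), ([0.364, -0.244, -0.0], 0.6)]
scene lemon_mid []
scene garlic_mid [([0.408, 0.117, 0.021], 0.78), ([0.525, -0.314, -0.003], 0.27)]
scene clip [([0.382, 0.256, 0.001], 0.69)]
scene spice_caddy [([0.51, 0.3, -0.005], 0.67)]
scene produce_tray [([0.566, 0.013, -0.001], 0.93), ([0.676, -0.162, -0.002], 0.66), ([0.413, -0.119, 0.001], 0.25)]
scene clip_tray [([0.524, -0.315, -0.002], 0.97)]
scene tin [([0.667, 0.174, 0.002], 0.69)]
scene timer [([0.675, -0.163, 0.001], 0.66)]
1.35
```

View pics/top0.png

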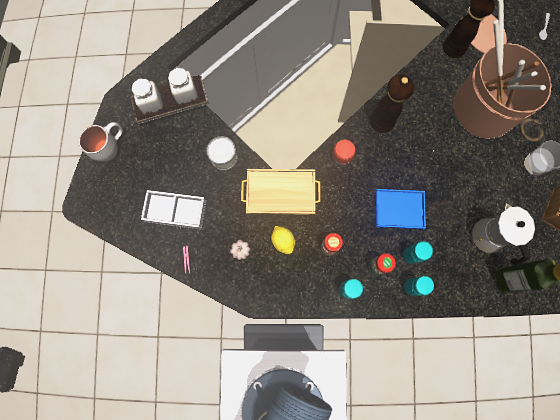

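View pics/scene0.png

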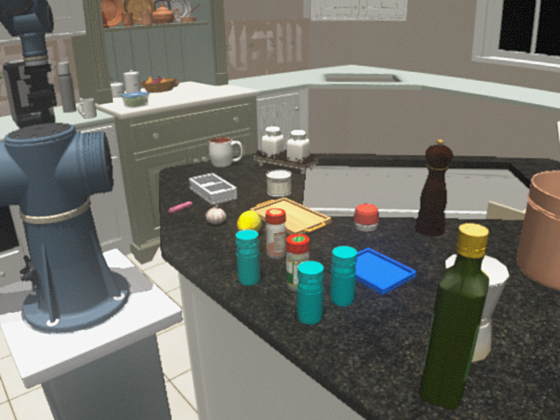

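The top view shows the clip at (186,260), garlic (240,250), lemon (283,240), brown jar (333,242) and green jar (386,263). The green jar has turquoise look-alikes around it at (352,288), (422,252) and (425,286). The caddy is at (173,208), the wooden tray at (281,191) and the blue tray at (400,208). I'll start with the clip.

Call:
{"api": "servo_tool", "payload": {
  "rows": [-1,0,0,0,-6.6,-1,0,0,0,-6.6,-1,0,0,0,-6.6,-1,-0.018,-0.034,0,0,-1,-0.018,-0.034,0,0]
}}

```text
time: 1.77
position: [0.1889, 0.5446, 0.1962]
tool_rot: [-0.057, 0.998, 0.001, 0.0]
ft_force: [1.3, -1.0, -0.1]
grip_width: 0.0867
grip_force: 0.0
```

Call:
{"api": "servo_tool", "payload": {
  "rows": [-1,-0.018,-0.034,0,0,-1,-0.018,-0.034,0,0,-1,-0.018,-0.034,0,0,-1,-0.018,-0.034,0,0,-1,-0.018,-0.034,0,0]
}}

```text
time: 2.18
position: [0.2981, 0.3835, 0.1966]
tool_rot: [-0.055, 0.998, 0.0, 0.0]
ft_force: [0.8, 0.1, 0.4]
grip_width: 0.0872
grip_force: 0.0
```

Call:
{"api": "servo_tool", "payload": {
  "rows": [-1,-0.018,-0.034,0,0,-1,-0.018,-0.034,0,0,-1,-0.018,-0.034,0,0,-1,0,0,0,0,-1,0,0,0,0]
}}

```text
time: 2.6
position: [0.3636, 0.2881, 0.1966]
tool_rot: [-0.052, 0.999, 0.0, 0.0]
ft_force: [-0.3, 0.1, -0.1]
grip_width: 0.087
grip_force: 0.0
```

```bash
cat >> h.py <<'E'
def wrist():
    o,m=pose();p=robot.camera('wrist');M=np.array(p['mount'])
    T=np.eye(4);T[:3,:3]=m;T[:3,3]=o['position'];C=np.linalg.inv(T@M)
    p['rvec2']=cv2.Rodrigues(C[:3,:3])[0];p['tvec2']=C[:3,3]
    return p
def rect(p,n,z,k=0,min_score=.3):
    q=dict(p)
    if 'rvec2' in p:q['rvec'],q['tvec']=p['rvec2'],p['tvec2']
    for a in robot.outline_of(p,n)[:3]:
        ys,xs=np.nonzero(a['region']);w=pix2plane(q,np.c_[xs,ys],z)[:,:2]
        (cx,cy),s,ang=cv2.minAreaRect(w.astype(np.float32)*1000)
        x=w-w.mean(0);e,v=np.linalg.eigh(x.T@x);v=v[:,1];pa=np.degrees(np.arctan2(v[1],v[0]))%180
        print(n,round(a['score'],2),'rect',round(cx),round(cy),np.round(s),round(ang,1),'mean',w.mean(0).round(3),'long axis deg',round(pa,1),'px',xs.min(),xs.max(),ys.min(),ys.max())
def place(p,n): print(n,[(np.round(a['at'],3).tolist(),round(a['score'],2)) for a in robot.place_of(p,n)][:3])
def go(x,y,z=None,yaw=None):
    "remaining shift in tool axes (as they stand) and turn to get tool-y heading yaw deg (mod 180)"
    o,m=pose();P=o['position'];z=P[2] if z is None else z
    ya=np.degrees(np.arctan2(m[1,1],m[0,1]));t=0 if yaw is None else (ya-yaw+90)%180-90
    d=m.T@(np.array([x,y,z])-P)
    a=np.radians(ya-t);my=np.array([np.cos(a),np.sin(a)]);mx=np.array([-my[1],my[0]]);e=np.array([x,y])-P[:2]
    print('at',P.round(4),'yaw',round(ya,1),'q6',round(o['q'][5],2),'w',round(o['grip_width'],4),'F',np.round(o['ft_force'],1),'t',round(o['time'],1))
    print('  shift now-axes',d.round(4),'turn',round(t,1),'| after turn xy',np.round([e@mx,e@my],4))
E
python3 - <<'E'
from h import *
p=wrist();save(p,'w1.png')
place(p,'clip');rect(p,'clip',.012)
place(p,'garlic_mid');place(p,'spice_caddy');rect(p,'spice_caddy',.034)
go(.381,.257,.004,96.3)
E
```

```text
clip [([0.384, 0.257, -0.0], 0.89), ([0.405, 0.115, 0.024], 0.74)]
clip 0.89 rect 379 258 [70. 14.] 7.4 mean [0.382 0.258] long axis deg 7.5 px 245 258 159 218
garlic_mid [([0.405, 0.115, 0.026], 0.75)]
spice_caddy [([0.51, 0.297, -0.002], 0.9)]
spice_caddy 0.8 rect 503 297 [156.  98.] 83.5 mean [0.498 0.296] long axis deg 59.2 px 207 341 248 340
at [0.3612 0.2905 0.1963] yaw 96.4 q6 -1.25 w 0.0874 F [-0.2 -0.8 -0.4] t 2.9
  shift now-axes [-0.0159 -0.0355  0.1923] turn 0.1 | after turn xy [-0.016  -0.0355]
```

View pics/w1.png

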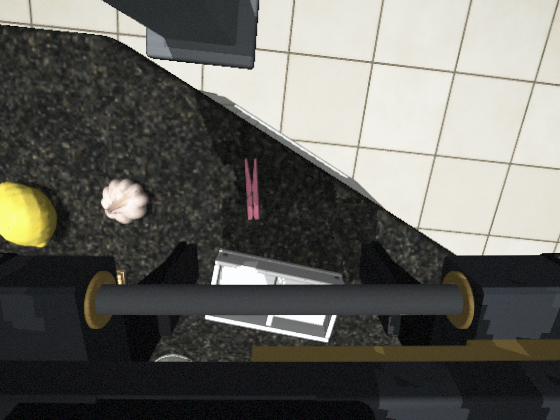

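The wrist view shows the clip lying clear at (252,190), with its long axis at 7.5°. I'll descend on it and grip.

Call:
{"api": "servo_tool", "payload": {
  "rows": [-1,-0.017,-0.018,0,-1,-1,0,-0.017,0.02,0,-0.6,0,0,0.035,0,-0.4,0,0,0.035,0,-0.3,0,0,0.035,0]
}}

```text
time: 3.32
position: [0.3834, 0.2575, 0.0707]
tool_rot: [-0.064, 0.998, 0.0, 0.001]
ft_force: [0.6, 0.2, 0.4]
grip_width: 0.0746
grip_force: 0.0
```

Call:
{"api": "servo_tool", "payload": {
  "rows": [-0.3,0,0,0.03,0,-0.3,0,0,0.02,0,-0.3,0,0,0.01,0,-0.3,0,0,0.004,0,-0.3,0,0,0,0]
}}

```text
time: 3.73
position: [0.3823, 0.2571, 0.0064]
tool_rot: [-0.064, 0.998, -0.0, -0.001]
ft_force: [-0.1, 0.2, -0.4]
grip_width: 0.057
grip_force: 0.0
```

Run:
```python
from h import *
go(.382,.258,.004,97.5)
```

```text
at [0.3823 0.2571 0.0064] yaw 97.4 q6 -1.35 w 0.057 F [-0.1  0.2 -0.4] t 3.7
  shift now-axes [0.0002 0.0009 0.0024] turn -0.1 | after turn xy [0.0002 0.0009]
```

Call:
{"api": "servo_tool", "payload": {
  "newtons": 15,
  "rows": [-0.3,0,0,0.002,0,1,0,0,0,0,1,0,0,0,0,1,0,0,0,0,1,0,0,0,0]
}}

```text
time: 4.15
position: [0.3836, 0.2568, 0.006]
tool_rot: [-0.064, 0.998, 0.0, 0.001]
ft_force: [0.6, -0.0, 0.9]
grip_width: 0.0373
grip_force: 0.0
```

Call:
{"api": "servo_tool", "payload": {
  "rows": [1,0,0,0,0,1,0,0,0,0,1,0,0,-0.02,0,1,0,0,-0.035,0,1,0,0,-0.035,0]
}}

```text
time: 4.57
position: [0.3819, 0.256, 0.0955]
tool_rot: [-0.063, 0.998, -0.001, -0.002]
ft_force: [0.5, 0.9, -0.4]
grip_width: 0.005
grip_force: 0.0
```

Call:
{"api": "servo_tool", "payload": {
  "rows": [1,0,0,-0.035,4,1,0,0,-0.035,3.5,1,0,0,0,0,1,0,0,0,0,1,0,0,0,0]
}}

```text
time: 4.98
position: [0.3825, 0.2563, 0.1651]
tool_rot: [0.002, 1.0, -0.0, -0.0]
ft_force: [-0.5, -0.5, -0.5]
grip_width: 0.0006
grip_force: 0.0
```

Run:
```python
from h import *
go(.525,-.315,.16,90)
```

```text
at [0.3825 0.2563 0.1651] yaw 89.8 q6 -1.22 w 0.0006 F [-0.5 -0.5 -0.5] t 5.0
  shift now-axes [-0.1443 -0.5708  0.0052] turn -0.2 | after turn xy [-0.1425 -0.5713]
```

The fingers hadn't closed before I lifted, so the grip came away empty. I'll look again and retry.

Call:
{"api": "servo_tool", "payload": {
  "rows": [0.3,0,0,0,0,0.3,0,0,0,0,0.3,0,0,0,0,0.3,0,0,0,0,0.3,0,0,0,0]
}}

```text
time: 5.4
position: [0.3828, 0.2564, 0.1647]
tool_rot: [0.002, 1.0, -0.0, -0.001]
ft_force: [0.1, 0.5, 0.6]
grip_width: 0.0253
grip_force: 0.0
```

Run:
```python
from h import *
p=wrist();save(p,'w2.png')
place(p,'clip');rect(p,'clip',.012)
q=robot.camera('top');rect(q,'clip',.012)
go(.382,.258,.004,97.5)
```

```text
clip [([0.385, 0.263, -0.004], 0.96)]
clip 0.55 rect 379 258 [71. 13.] 7.5 mean [0.382 0.258] long axis deg 7.4 px 270 290 147 214
clip 0.58 rect 363 256 [21. 13.] 2.9 mean [0.364 0.257] long axis deg 23.6 px 184 189 262 270
at [0.3832 0.2565 0.1653] yaw 89.8 q6 -1.22 w 0.0302 F [ 0.2 -0.1 -1.4] t 5.7
  shift now-axes [0.0012 0.0015 0.1613] turn -7.7 | after turn xy [0.001  0.0016]
```

View pics/w2.png

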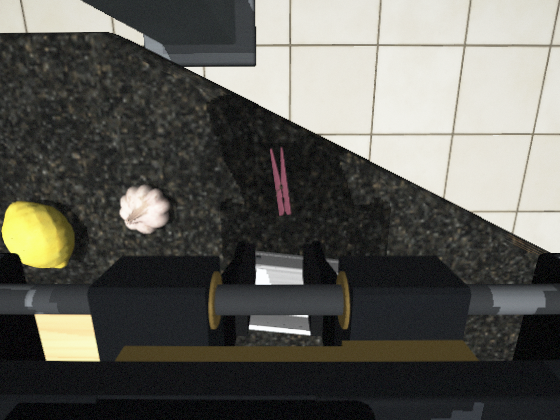

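The clip hasn't moved; it's at (280,180) in the view. I'll retry and wait for the fingers to close.

Call:
{"api": "servo_tool", "payload": {
  "rows": [0.3,0.001,0.001,0.02,-4,0.3,0,0,0.035,-3.6,0.3,0,0,0.035,0,0.3,0,0,0.035,0,0.3,0,0,0.02,0]
}}

```text
time: 6.07
position: [0.381, 0.2571, 0.0178]
tool_rot: [-0.064, 0.998, -0.0, -0.001]
ft_force: [-0.4, 0.1, 0.3]
grip_width: 0.0304
grip_force: 0.0
```

Call:
{"api": "servo_tool", "payload": {
  "newtons": 15,
  "rows": [0.3,0,0,0.012,0,0.3,0,0,0.004,0,0.3,0,0,0,0,1,0,0,0,0,1,0,0,0,0]
}}

```text
time: 6.48
position: [0.383, 0.2579, 0.0053]
tool_rot: [-0.064, 0.998, 0.0, 0.001]
ft_force: [-0.5, -1.0, -0.6]
grip_width: 0.0235
grip_force: 0.0
```

Call:
{"api": "servo_tool", "payload": {
  "rows": [1,0,0,0,0,1,0,0,0,0,1,0,0,0,0,1,0,0,0,0,1,0,0,0,0]
}}

```text
time: 6.9
position: [0.3823, 0.2576, 0.0047]
tool_rot: [-0.064, 0.998, 0.0, 0.0]
ft_force: [0.5, 0.3, 0.5]
grip_width: 0.0008
grip_force: 0.0
```

Run:
```python
from h import *
p=wrist();print(p['mount']);place(p,'clip');rect(p,'clip',.012)
q=robot.camera('scene');place(q,'clip')
a=p['pixels'];b=q['pixels'][150:255,120:260]
b=cv2.resize(b,None,fx=4,fy=4,interpolation=cv2.INTER_CUBIC)
s=cv2.resize(a,(400,300));c=np.zeros((720,560,3),np.uint8);c[:300,:400]=s;c[300:720]=b
c=cv2.resize(c,(467,600));cv2.imwrite('pics/w3.png',c[:,:,::-1])
```

```text
[[-7.62350632e-04 -9.58380730e-01 -2.85492199e-01  7.89836833e-02]
 [ 9.99999632e-01 -6.18276745e-04 -5.94782744e-04  8.15714194e-05]
 [ 3.93515133e-04 -2.85492547e-01  9.58380848e-01 -1.88271924e-01]
 [ 0.00000000e+00  0.00000000e+00  0.00000000e+00  1.00000000e+00]]
clip [([0.381, 0.261, -0.003], 0.92)]
clip 0.68 rect 361 255 [37. 13.] 8.0 mean [0.365 0.256] long axis deg 5.8 px 268 291 181 243
clip [([0.383, 0.258, -0.002], 0.42)]
```

View pics/w3.png

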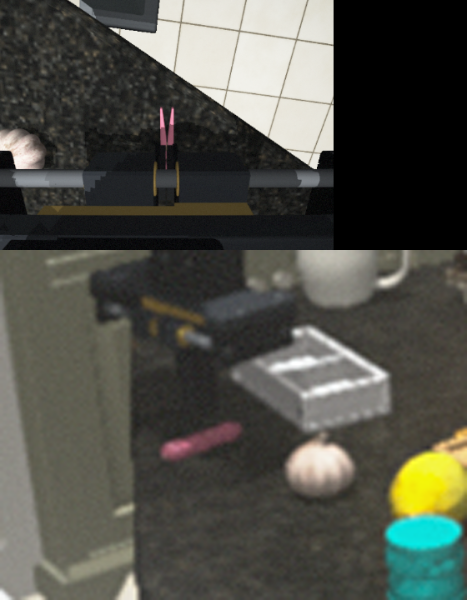

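Run:
```python
from h import *
q=robot.camera('scene');o,m=pose()
P=np.array([o['position'],[.347,.253,.012],[.417,.263,.012],[.382,.258,0]])
uv=cv2.projectPoints(P,np.array(q['rvec']),np.array(q['tvec']),np.array(q['intrinsics']),np.array(q['dist']))[0].reshape(-1,2);print(uv.round(1),o['position'],o['q'])
b=q['pixels'][170:230,140:220];b=np.clip((b/255.)**.45*255,0,255).astype(np.uint8)
b=cv2.resize(b,None,fx=8,fy=8,interpolation=cv2.INTER_CUBIC)
for u in uv: cv2.circle(b,(int((u[0]-140+.5)*8),int((u[1]-170+.5)*8)),3,(0,255,0),-1)
cv2.imwrite('pics/s3.png',b[:,:,::-1])
```

```text
[[181.  207.8]
 [170.3 209.2]
 [190.5 201.4]
 [181.  209.2]] [0.38213822 0.25755428 0.00431103] [ 3.49807605e-01  6.68898978e-01  1.98519047e+00 -5.69275684e-05
  4.87627295e-01 -1.34995282e+00]
```

View pics/s3.png

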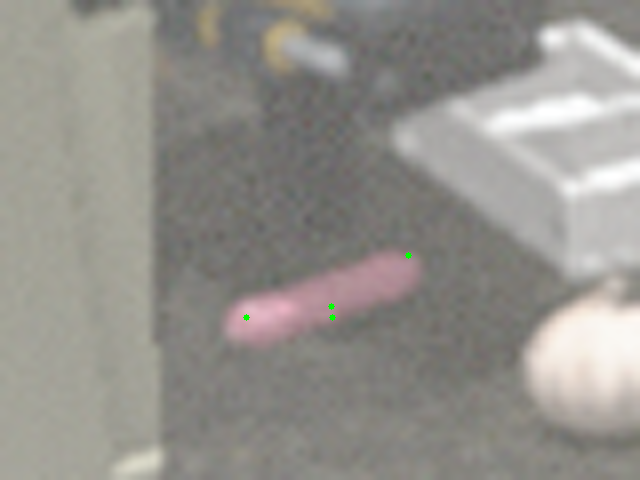

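The fingers appear to end above the clip, at about z=12 mm, although the reported TCP is 4 mm. I'll open and probe downwards gently.

Call:
{"api": "servo_tool", "payload": {
  "rows": [0.4,0,0,0,0,0.4,0,0,0,0,0.4,0,0,0,0,0.4,0,0,0,0,0.4,0,0,0,0]
}}

```text
time: 7.62
position: [0.3821, 0.2576, 0.0043]
tool_rot: [-0.064, 0.998, -0.0, -0.0]
ft_force: [0.1, 1.0, -0.8]
grip_width: 0.0228
grip_force: 0.0
```

Call:
{"api": "servo_tool", "payload": {
  "rows": [0.4,0,0,0.002,0,0.4,0,0,0,0,0.4,0,0,0,0]
}}

```text
time: 7.87
position: [0.3821, 0.2575, 0.0022]
tool_rot: [-0.064, 0.998, -0.0, -0.0]
ft_force: [0.3, 0.4, -0.1]
grip_width: 0.0262
grip_force: 0.0
```

Call:
{"api": "servo_tool", "payload": {
  "rows": [0.4,0,0,0.002,0,0.4,0,0,0,0,0.4,0,0,0,0]
}}

```text
time: 8.12
position: [0.3821, 0.2575, 0.0002]
tool_rot: [-0.064, 0.998, -0.0, -0.0]
ft_force: [-0.3, 0.5, 0.6]
grip_width: 0.026
grip_force: 0.0
```

Call:
{"api": "servo_tool", "payload": {
  "rows": [0.4,0,0,0.002,0,0.4,0,0,0,0,0.4,0,0,0,0]
}}

```text
time: 8.37
position: [0.3821, 0.2575, -0.0018]
tool_rot: [-0.064, 0.998, -0.0, -0.0]
ft_force: [-0.2, -0.1, -0.6]
grip_width: 0.0261
grip_force: 0.0
```

Call:
{"api": "servo_tool", "payload": {
  "rows": [0.4,0,0,0.002,0,0.4,0,0,0,0,0.4,0,0,0,0]
}}

```text
time: 8.62
position: [0.3821, 0.2575, -0.0038]
tool_rot: [-0.064, 0.998, -0.0, -0.0]
ft_force: [-0.3, 0.2, 0.4]
grip_width: 0.0258
grip_force: 0.0
```

Call:
{"api": "servo_tool", "payload": {
  "rows": [0.4,0,0,0.002,0,0.4,0,0,0,0,0.4,0,0,0,0]
}}

```text
time: 8.87
position: [0.3821, 0.2575, -0.0058]
tool_rot: [-0.064, 0.998, -0.0, -0.0]
ft_force: [-0.1, -0.4, -0.2]
grip_width: 0.0261
grip_force: 0.0
```

Call:
{"api": "servo_tool", "payload": {
  "rows": [0.4,0,0,0.002,0,0.4,0,0,0,0,0.4,0,0,0,0]
}}

```text
time: 9.12
position: [0.3821, 0.2575, -0.0078]
tool_rot: [-0.064, 0.998, -0.0, -0.0]
ft_force: [0.2, 0.2, -0.3]
grip_width: 0.0261
grip_force: 0.0
```

Call:
{"api": "servo_tool", "payload": {
  "rows": [0.4,0,0,0.002,0,0.4,0,0,0,0,0.4,0,0,0,0]
}}

```text
time: 9.37
position: [0.3821, 0.2575, -0.0098]
tool_rot: [-0.064, 0.998, -0.0, -0.0]
ft_force: [1.2, -0.3, -1.0]
grip_width: 0.026
grip_force: 0.0
```

Run:
```python
from h import *
q=robot.camera('scene');w=wrist()
b=q['pixels'][170:230,140:220];b=np.clip((b/255.)**.45*255,0,255).astype(np.uint8)
b=cv2.resize(b,None,fx=5,fy=5,interpolation=cv2.INTER_CUBIC)
a=w['pixels'][120:420,180:380];a=np.clip((a/255.)**.5*255,0,255).astype(np.uint8)
cv2.imwrite('pics/s4.png',np.hstack([a,b])[:,:,::-1])
```

```text
(no output)
```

View pics/s4.png

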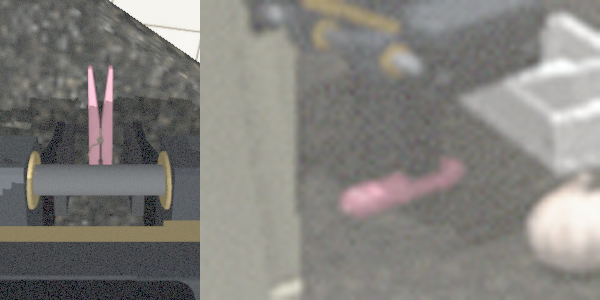

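The finger now covers part of the clip from the front, so the reported z is more than 10 mm too low. I'll keep probing until it touches the surface, to calibrate that offset.

Call:
{"api": "servo_tool", "payload": {
  "rows": [0.4,0,0,0.002,0,0.4,0,0,0,0,0.4,0,0,0,0]
}}

```text
time: 9.72
position: [0.3821, 0.2575, -0.0118]
tool_rot: [-0.064, 0.998, -0.0, -0.0]
ft_force: [0.4, 0.2, -0.5]
grip_width: 0.0259
grip_force: 0.0
```

Call:
{"api": "servo_tool", "payload": {
  "rows": [0.4,0,0,0.002,0,0.4,0,0,0,0,0.4,0,0,0,0]
}}

```text
time: 9.97
position: [0.3821, 0.2575, -0.0138]
tool_rot: [-0.064, 0.998, -0.0, -0.0]
ft_force: [-0.6, 0.2, 0.9]
grip_width: 0.0262
grip_force: 0.0
```

Call:
{"api": "servo_tool", "payload": {
  "rows": [0.4,0,0,0.001,0,0.4,0,0,0,0,0.4,0,0,0,0]
}}

```text
time: 10.22
position: [0.3821, 0.2576, -0.0147]
tool_rot: [-0.064, 0.998, -0.0, -0.0]
ft_force: [0.5, 0.0, -0.4]
grip_width: 0.026
grip_force: 0.0
```

Call:
{"api": "servo_tool", "payload": {
  "newtons": 15,
  "rows": [1,0,0,0,0,1,0,0,0,0,1,0,0,0,0,1,0,0,0,0,1,0,0,0,0]
}}

```text
time: 10.63
position: [0.3825, 0.2577, -0.0142]
tool_rot: [-0.064, 0.998, 0.0, 0.0]
ft_force: [-0.3, -0.1, 4.6]
grip_width: 0.0029
grip_force: 2.4
```

Call:
{"api": "servo_tool", "payload": {
  "rows": [1,0,0,0,0,1,0,0,0,0,1,0,0,0,0]
}}

```text
time: 10.88
position: [0.3826, 0.2577, -0.0142]
tool_rot: [-0.064, 0.998, 0.0, 0.001]
ft_force: [0.7, -0.1, 5.9]
grip_width: 0.0007
grip_force: 2.8
```

The fingers closed on top of the clip with a 6 N upward push, so the tips are still near z≈12 mm. I'll open and probe deeper.

Call:
{"api": "servo_tool", "payload": {
  "rows": [0.3,0,0,-0.004,0,0.3,0,0,0,0,0.3,0,0,0,0,0.3,0,0,0,0,0.3,0,0,0,0]
}}

```text
time: 11.3
position: [0.382, 0.2575, -0.0108]
tool_rot: [-0.064, 0.998, -0.0, -0.0]
ft_force: [0.2, 0.0, 0.1]
grip_width: 0.025
grip_force: 0.0
```

Call:
{"api": "servo_tool", "payload": {
  "rows": [0.3,0,0,0.004,0,0.3,0,0,0.002,0,0.3,0,0,0,0,0.3,0,0,0,0]
}}

```text
time: 11.63
position: [0.3819, 0.2574, -0.017]
tool_rot: [-0.064, 0.998, -0.0, -0.0]
ft_force: [0.1, 0.2, 0.6]
grip_width: 0.0305
grip_force: 0.0
```

Call:
{"api": "servo_tool", "payload": {
  "rows": [0.3,0,0,0.002,0,0.3,0,0,0,0,0.3,0,0,0,0]
}}

```text
time: 11.88
position: [0.3821, 0.2575, -0.0187]
tool_rot: [-0.064, 0.998, -0.0, -0.0]
ft_force: [0.8, -0.2, 0.3]
grip_width: 0.0306
grip_force: 0.0
```

Call:
{"api": "servo_tool", "payload": {
  "rows": [0.3,0,0,0.002,0,0.3,0,0,0,0,0.3,0,0,0,0]
}}

```text
time: 12.13
position: [0.3821, 0.2575, -0.0207]
tool_rot: [-0.064, 0.998, -0.0, -0.0]
ft_force: [0.1, -0.4, -1.2]
grip_width: 0.0305
grip_force: 0.0
```

Run:
```python
from h import *
q=robot.camera('scene');w=wrist();place(w,'clip');rect(w,'clip',.012);go(.382,.258)
b=q['pixels'][170:230,140:220];b=np.clip((b/255.)**.45*255,0,255).astype(np.uint8)
b=cv2.resize(b,None,fx=5,fy=5,interpolation=cv2.INTER_CUBIC)
a=w['pixels'][120:420,180:380];a=np.clip((a/255.)**.5*255,0,255).astype(np.uint8)
cv2.imwrite('pics/s5.png',np.hstack([a,b])[:,:,::-1])
```

```text
clip [([0.38, 0.257, -0.001], 0.76)]
clip 0.97 rect 378 257 [73. 13.] 8.0 mean [0.372 0.256] long axis deg 7.1 px 265 291 190 320
clip 0.19 rect 394 126 [34. 17.] 39.5 mean [0.395 0.127] long axis deg 39.0 px 0 49 232 283
at [ 0.3822  0.2576 -0.0206] yaw 97.4 q6 -1.35 w 0.0307 F [ 1.  -0.9  0.3] t 12.3
  shift now-axes [ 0.0001  0.0005 -0.    ] turn 0 | after turn xy [0.0001 0.0005]
```

View pics/s5.png

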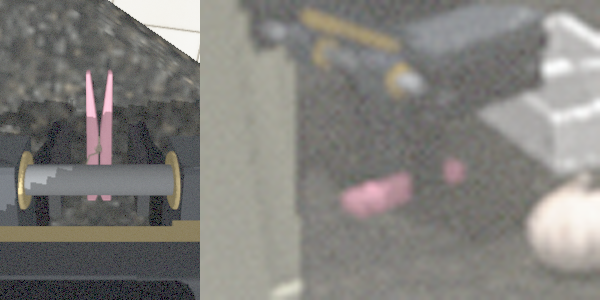

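Now the finger straddles the clip and hides its middle. I'll grip.

Call:
{"api": "servo_tool", "payload": {
  "newtons": 15,
  "rows": [1,0,0,0,0,1,0,0,0,0,1,0,0,0,0,1,0,0,0,0,1,0,0,0,0]
}}

```text
time: 12.75
position: [0.3822, 0.2576, -0.0206]
tool_rot: [-0.064, 0.998, 0.0, 0.0]
ft_force: [-0.5, 0.5, -0.3]
grip_width: 0.0149
grip_force: 15.0
```

Call:
{"api": "servo_tool", "payload": {
  "rows": [1,0,0,0,0,1,0,0,0,0,1,0,0,0,0]
}}

```text
time: 13.0
position: [0.3822, 0.2576, -0.0206]
tool_rot: [-0.064, 0.998, 0.0, 0.0]
ft_force: [-0.5, 0.6, 0.1]
grip_width: 0.0147
grip_force: 15.0
```

The clip is gripped at 14.7 mm. The calibration is true z ≈ reported z + 0.025. Next is lifting it and carrying it to the blue tray.

Call:
{"api": "servo_tool", "payload": {
  "rows": [1,0,0,-0.02,0,1,0,0,-0.035,0,1,0,0,-0.035,0,1,0,0,-0.035,3.5,1,0,0,-0.035,4]
}}

```text
time: 13.42
position: [0.3815, 0.2573, 0.1408]
tool_rot: [0.003, 1.0, -0.0, -0.0]
ft_force: [-0.0, 0.1, -1.8]
grip_width: 0.0147
grip_force: 15.0
```

Call:
{"api": "servo_tool", "payload": {
  "rows": [1,-0.008,-0.032,0,0,1,-0.008,-0.032,0,0,1,-0.008,-0.032,0,0,1,-0.008,-0.032,0,0,1,-0.008,-0.032,0,0]
}}

```text
time: 13.83
position: [0.4217, 0.0962, 0.1395]
tool_rot: [0.001, 1.0, -0.0, 0.0]
ft_force: [1.6, 0.2, -0.6]
grip_width: 0.0142
grip_force: 15.0
```

Call:
{"api": "servo_tool", "payload": {
  "rows": [1,-0.008,-0.032,0,0,1,-0.008,-0.032,0,0,1,-0.008,-0.032,0,0,1,-0.008,-0.032,0,0,1,-0.008,-0.032,0,0]
}}

```text
time: 14.25
position: [0.4613, -0.0641, 0.1393]
tool_rot: [0.001, 1.0, 0.0, -0.0]
ft_force: [-0.1, 0.5, 0.0]
grip_width: 0.0143
grip_force: 15.0
```

Call:
{"api": "servo_tool", "payload": {
  "rows": [1,-0.008,-0.032,0,0,1,-0.008,-0.032,0,0,1,-0.008,-0.032,0,0,1,-0.008,-0.032,0,0,1,-0.008,-0.032,0,0]
}}

```text
time: 14.67
position: [0.5009, -0.2241, 0.1391]
tool_rot: [0.001, 1.0, 0.0, -0.0]
ft_force: [-0.3, 0.4, -0.6]
grip_width: 0.0146
grip_force: 15.0
```

Run:
```python
from h import *
w=wrist();go(.525,-.315,-.014,90)
for n in ['clip_tray','jar_green','timer']: place(w,n)
```

```text
at [ 0.5046 -0.2319  0.1398] yaw 89.7 q6 -2.19 w 0.0147 F [ 3.2 -5.2  0.6] t 14.7
  shift now-axes [-0.0199 -0.0818  0.1545] turn -0.3 | after turn xy [-0.0204 -0.0831]
clip_tray [([0.516, -0.31, 0.0], 0.69), ([0.569, 0.012, 0.002], 0.39)]
jar_green [([0.367, -0.24, -0.002], 0.95), ([0.395, -0.337, 0.005], 0.77)]
timer []
```

Call:
{"api": "servo_tool", "payload": {
  "rows": [1,-0.007,-0.027,0,0,1,-0.006,-0.027,0,0,1,-0.006,-0.027,0,0,1,0,0,0.03,0,1,0,0,0.035,0]
}}

```text
time: 15.28
position: [0.5224, -0.3055, 0.0763]
tool_rot: [0.001, 1.0, -0.002, 0.003]
ft_force: [-1.3, 1.1, -0.6]
grip_width: 0.0147
grip_force: 15.0
```

Call:
{"api": "servo_tool", "payload": {
  "rows": [1,0,0,0.035,0,1,0,0,0.03,0,1,0,0,0.015,0,1,0,0,0.006,0,1,0,0,0,0]
}}

```text
time: 15.7
position: [0.5187, -0.3011, -0.0133]
tool_rot: [0.0, 1.0, 0.002, -0.002]
ft_force: [0.4, -0.3, 0.2]
grip_width: 0.0148
grip_force: 15.0
```

Call:
{"api": "servo_tool", "payload": {
  "rows": [1,0,0,0.002,0,1,0,0,0,0,0.5,0,0,0,0,0.5,0,0,0,0,0.5,0,0,0,0]
}}

```text
time: 16.12
position: [0.5207, -0.3042, -0.0125]
tool_rot: [0.001, 1.0, -0.001, 0.001]
ft_force: [1.1, -0.4, -0.3]
grip_width: 0.021
grip_force: 0.0
```

Call:
{"api": "servo_tool", "payload": {
  "rows": [0.5,0,0,0,0,0.5,0,0,-0.02,0,0.5,0,0,-0.035,0,0.5,0,0,-0.035,0,0,0,0,-0.035,0]
}}

```text
time: 16.53
position: [0.5196, -0.3034, 0.1125]
tool_rot: [0.001, 1.0, 0.0, -0.0]
ft_force: [-0.3, -0.1, -0.5]
grip_width: 0.0241
grip_force: 0.0
```

Run:
```python
from h import *
w=wrist();place(w,'clip');rect(w,'clip',.017)
p=robot.camera('top');place(p,'clip');place(p,'clip_tray');rect(p,'clip_tray',.014);place(p,'jar_brown');place(p,'jar_green');place(w,'jar_green')
go(.369,-.241,.052,10)
```

```text
clip [([0.524, -0.304, 0.004], 0.74)]
clip 0.58 rect 517 -304 [71. 15.] 0.5 mean [ 0.519 -0.304] long axis deg 179.7 px 269 286 157 235
clip []
clip_tray []
jar_brown []
jar_green [([0.369, -0.242, 0.001], 0.8), ([0.304, -0.164, 0.003], 0.76), ([0.669, 0.176, 0.001], 0.74)]
jar_green [([0.364, -0.238, -0.004], 0.94), ([0.395, -0.337, 0.005], 0.92)]
at [ 0.5193 -0.303   0.1098] yaw 89.9 q6 -2.28 w 0.0432 F [-0.7 -0.   0.1] t 17.0
  shift now-axes [0.1502 0.0616 0.0583] turn 79.9 | after turn xy [ 0.0872 -0.1372]
```

The clip lies flat in the blue tray at (0.519,-0.304). Next is the green jar.

Call:
{"api": "servo_tool", "payload": {
  "rows": [-0.3,0,0,-0.03,0,-0.6,0.038,0.0155,0,0,-1,0.038,0.0155,0,0,-1,0.038,0.0155,0,0,-1,0.038,0.0155,0,0]
}}

```text
time: 17.45
position: [0.3665, -0.2402, 0.1407]
tool_rot: [0.001, 1.0, 0.0, -0.0]
ft_force: [-1.1, -1.5, 0.2]
grip_width: 0.069
grip_force: 0.0
```

Call:
{"api": "servo_tool", "payload": {
  "rows": [-1,0,0,0,6.9,-1,0,0,0,6.9,-1,0,0,0,6.9,-1,0,0,0,6.9,-1,0,0,0,6.9]
}}

```text
time: 17.87
position: [0.3679, -0.2412, 0.1408]
tool_rot: [0.3, 0.954, 0.0, -0.001]
ft_force: [-1.0, -1.0, 0.3]
grip_width: 0.0864
grip_force: 0.0
```

Call:
{"api": "servo_tool", "payload": {
  "rows": [-1,0,0,0,6.9,-1,0,0,0,6.9,-1,0,0,0,6.9,-1,0,0,0,6.9,-1,0,0,0,6.9]
}}

```text
time: 18.28
position: [0.368, -0.2412, 0.1407]
tool_rot: [0.57, 0.822, 0.0, -0.001]
ft_force: [0.1, -0.3, 0.5]
grip_width: 0.0866
grip_force: 0.0
```

Call:
{"api": "servo_tool", "payload": {
  "rows": [-1,0,0,0,6.9,-1,0,0,0,6.9,-1,0,0,0,6.9,-1,0,0,0,0,-1,0,0,0,0]
}}

```text
time: 18.7
position: [0.368, -0.2412, 0.1409]
tool_rot: [0.705, 0.709, 0.0, -0.001]
ft_force: [-0.4, 0.3, 0.5]
grip_width: 0.087
grip_force: 0.0
```

Run:
```python
from h import *
w=wrist();save(w,'w6.png');place(w,'jar_green')
p=robot.camera('top')
hsv=cv2.cvtColor(p['pixels'],cv2.COLOR_RGB2HSV);mk=(((hsv[...,0]<8)|(hsv[...,0]>172))&(hsv[...,1]>150)&(hsv[...,2]>70)).astype(np.uint8)
n,l,s,c=cv2.connectedComponentsWithStats(cv2.morphologyEx(mk,cv2.MORPH_CLOSE,np.ones((7,7))))
for i in range(1,n):
    if s[i,4]>60: print('red',c[i].round(1),s[i],pix2plane(p,[[s[i,0]+s[i,2]/2-.5,s[i,1]+s[i,3]/2-.5]],.10).round(4))
go(.367,-.241,.052,0)
```

```text
jar_green [([0.392, -0.337, 0.004], 0.96), ([0.306, -0.164, 0.0], 0.86), ([0.364, -0.239, -0.002], 0.61)]
red [344.2 147.2] [335 140  20  18 135] [[ 0.6567 -0.1502  0.1   ]]
at [ 0.3681 -0.2413  0.1411] yaw 0.3 q6 -0.84 w 0.0869 F [-0.4  0.4 -0.1] t 18.9
  shift now-axes [ 0.0003 -0.0011  0.0891] turn 0.3 | after turn xy [ 0.0003 -0.0011]
```

View pics/w6.png

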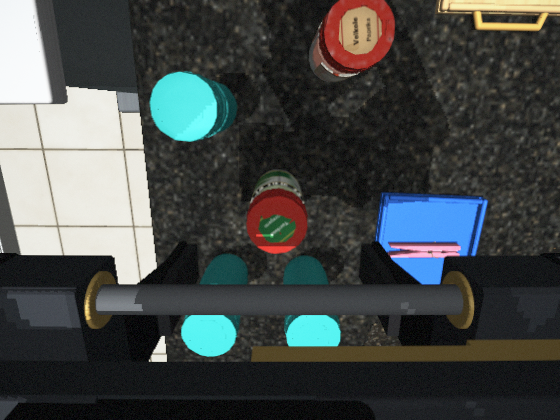

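The wrist view shows the green jar's cap at (277,222), between the fingers. The brown cap is at (357,32), and the clip is flat in the blue tray at (425,250). I'll get the jar positions from the caps.

```bash
cat >> h.py <<'E'
DZ=.025
def wpix(p,uv,z):
    q=dict(p);Rm=cv2.Rodrigues(p['rvec2'])[0];q['rvec']=p['rvec2'];q['tvec']=p['tvec2']-Rm@np.array([0,0,DZ]);return pix2plane(q,uv,z)
def reds(p,zc=.106,amin=300):
    hsv=cv2.cvtColor(p['pixels'],cv2.COLOR_RGB2HSV);mk=(((hsv[...,0]<8)|(hsv[...,0]>172))&(hsv[...,1]>130)&(hsv[...,2]>60)).astype(np.uint8)
    n,l,s,c=cv2.connectedComponentsWithStats(cv2.morphologyEx(mk,cv2.MORPH_CLOSE,np.ones((9,9))))
    for i in range(1,n):
        if s[i,4]>amin:
            ys,xs=np.nonzero(l==i);(u,v),r=cv2.minEnclosingCircle(np.c_[xs,ys].astype(np.float32))
            print('red',np.round([u,v,r]),s[i],wpix(p,[[u,v]],zc).round(4),wpix(p,[[u,v]],zc-.012).round(4))
E
python3 - <<'E'
from h import *
w=wrist();reds(w);print(wpix(w,[[277,222],[247,222],[308,222]],.106))
go(.367,-.241,.052,0)
E
```

```text
red [360.  36.  46.] [ 318    0   77   76 3104] [[ 0.422  -0.1164  0.106 ]] [[ 0.4246 -0.1141  0.094 ]]
red [276. 221.  33.] [ 246  188   61   66 2367] [[ 0.3652 -0.249   0.106 ]] [[ 0.365  -0.2531  0.094 ]]
[[ 0.36623568 -0.25018105  0.106     ]
 [ 0.34245783 -0.25029482  0.106     ]
 [ 0.39080129 -0.25006671  0.106     ]]
at [ 0.3682 -0.2414  0.1412] yaw 0.3 q6 -0.84 w 0.0869 F [ 0.5 -0.1 -1.4] t 18.9
  shift now-axes [ 0.0004 -0.0011  0.0892] turn 0.3 | after turn xy [ 0.0004 -0.0012]
```

Cap width fits the wrist camera pose as reported, so only the fingertips are about 25 mm short of the reported TCP. That puts the green jar at (0.366,-0.241) and the brown at (0.417,-0.121). I'll descend and grip.

Call:
{"api": "servo_tool", "payload": {
  "rows": [-1,0,-0.002,0.015,0,-1,0,0,0.03,0,-1,0,0,0.03,0,-1,0,0,0.014,0,-1,0,0,0.005,0]
}}

```text
time: 19.32
position: [0.3651, -0.2403, 0.0453]
tool_rot: [0.706, 0.709, 0.0, -0.002]
ft_force: [-0.0, -0.6, 0.7]
grip_width: 0.087
grip_force: 0.0
```

Call:
{"api": "servo_tool", "payload": {
  "newtons": 20,
  "rows": [1,0,0,0,0,1,0,0,0,0,1,0,0,0,0,1,0,0,0,0,1,0,0,0,0]
}}

```text
time: 19.73
position: [0.3668, -0.242, 0.0483]
tool_rot: [0.706, 0.708, -0.0, 0.001]
ft_force: [0.3, 0.3, 0.4]
grip_width: 0.0613
grip_force: 0.0
```

Call:
{"api": "servo_tool", "payload": {
  "rows": [1,0,0,0,0,1,0,0,0,0,1,0,0,0,0,1,0,0,0,0,1,0,0,0,0]
}}

```text
time: 20.15
position: [0.3664, -0.2416, 0.0477]
tool_rot: [0.706, 0.708, -0.0, 0.0]
ft_force: [-0.9, 0.1, 4.3]
grip_width: 0.0438
grip_force: 20.0
```

Run:
```python
from h import *
go(.367,-.241,.052,0);print(robot.get_obs()['grip_force'])
```

```text
at [ 0.3664 -0.2416  0.0477] yaw 0.2 q6 -0.84 w 0.0438 F [-0.9  0.1  4.3] t 20.1
  shift now-axes [ 0.0006  0.0006 -0.0043] turn 0.2 | after turn xy [0.0006 0.0006]
20.00008971663192
```

Call:
{"api": "servo_tool", "payload": {
  "rows": [1,0,0,-0.01,0,1,0,0,-0.02,0,1,0,0,-0.03,0,1,0,0,-0.03,0,1,0,0,-0.03,0]
}}

```text
time: 20.57
position: [0.3655, -0.2407, 0.1681]
tool_rot: [0.706, 0.708, 0.0, -0.001]
ft_force: [0.3, -1.1, -1.7]
grip_width: 0.0441
grip_force: 20.0
```

Call:
{"api": "servo_tool", "payload": {
  "rows": [1,0,0,-0.03,0,1,0,0,-0.01,3.2,1,0,0,0,3.2,1,0,0,0,0]
}}

```text
time: 20.9
position: [0.3663, -0.2415, 0.2081]
tool_rot: [0.745, 0.667, 0.0, 0.001]
ft_force: [0.0, -0.7, -1.6]
grip_width: 0.0435
grip_force: 20.0
```

Run:
```python
from h import *
go(.5146,.3363,.056,-6.2);print(robot.get_obs()['grip_force'])
```

```text
at [ 0.3663 -0.2415  0.2081] yaw -6.3 q6 -0.73 w 0.0435 F [ 0.  -0.7 -1.6] t 20.9
  shift now-axes [0.5907 0.0842 0.1515] turn -0.1 | after turn xy [0.5904 0.085 ]
20.001472500152886
```

Call:
{"api": "servo_tool", "payload": {
  "rows": [1,0.015,0.002,0,0,1,0.03,0.0043,0,0,1,0.03,0.0043,0,0,1,0.03,0.0043,0,0,1,0.03,0.0043,0,0]
}}

```text
time: 21.32
position: [0.3991, -0.1076, 0.2064]
tool_rot: [0.744, 0.668, -0.0, -0.001]
ft_force: [-0.0, -0.5, -1.2]
grip_width: 0.044
grip_force: 20.0
```

Call:
{"api": "servo_tool", "payload": {
  "rows": [1,0.03,0.0043,0,0,1,0.03,0.0043,0,0,1,0.03,0.0043,0,0,1,0.03,0.0043,0,0,1,0.03,0.0043,0,0]
}}

```text
time: 21.73
position: [0.4366, 0.0392, 0.2063]
tool_rot: [0.744, 0.668, -0.001, -0.001]
ft_force: [0.2, -0.4, -0.7]
grip_width: 0.0437
grip_force: 20.0
```

Call:
{"api": "servo_tool", "payload": {
  "rows": [1,0.03,0.0043,0,0,1,0.03,0.0043,0,0,1,0.03,0.0043,0,0,1,0.03,0.0043,0,0,1,0.03,0.0043,0,0]
}}

```text
time: 22.15
position: [0.4742, 0.1857, 0.2061]
tool_rot: [0.744, 0.668, -0.001, -0.001]
ft_force: [-0.1, 0.2, -1.1]
grip_width: 0.0439
grip_force: 20.0
```

Call:
{"api": "servo_tool", "payload": {
  "rows": [1,0.03,0.0043,0,0,1,0.03,0.0043,0,0,1,0.03,0.0043,0,0,1,0.03,0.0043,0,0,1,0.03,0.0043,0,0]
}}

```text
time: 22.57
position: [0.5118, 0.3322, 0.2056]
tool_rot: [0.744, 0.668, -0.002, -0.001]
ft_force: [-0.1, -0.1, -0.4]
grip_width: 0.0435
grip_force: 20.0
```

Run:
```python
from h import *
go(.5146,.3363,.056,-6.2)
w=wrist();save(w,'w7.png');place(w,'spice_caddy');p=robot.camera('scene');place(p,'jar_green');place(p,'spice_caddy')
```

```text
at [0.5118 0.3322 0.2056] yaw -6.1 q6 0.5 w 0.0435 F [-0.1 -0.1 -0.4] t 22.6
  shift now-axes [0.0046 0.0028 0.1496] turn 0.1 | after turn xy [0.0044 0.0024]
spice_caddy [([0.51, 0.298, 0.0], 0.75)]
jar_green [([0.514, 0.333, 0.157], 0.89), ([0.307, -0.161, -0.003], 0.88), ([0.312, -0.34, -0.001], 0.78)]
spice_caddy [([0.512, 0.299, -0.002], 0.76), ([0.524, -0.313, -0.002], 0.72)]
```

View pics/w7.png

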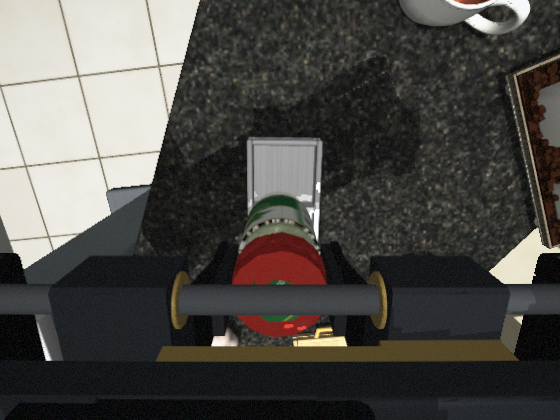

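The caddy is straight and the jar is lined up over its far bay; the jar's cap is at (281,285) and the caddy's far wall is at row 138. Lowering now.

Call:
{"api": "servo_tool", "payload": {
  "rows": [1,0.005,0.002,0.01,0,1,0,0,0.025,0,1,0,0,0.03,0,1,0,0,0.03,0,1,0,0,0.025,0]
}}

```text
time: 23.23
position: [0.5142, 0.3342, 0.085]
tool_rot: [0.745, 0.667, -0.001, -0.0]
ft_force: [0.0, 1.0, -0.9]
grip_width: 0.0439
grip_force: 20.0
```

Call:
{"api": "servo_tool", "payload": {
  "rows": [1,0,0,0.015,0,1,0,0,0.01,0,1,0,0,0.003,0,1,0,0,0.001,0,1,0,0,0,0]
}}

```text
time: 23.65
position: [0.5159, 0.3358, 0.0589]
tool_rot: [0.745, 0.668, 0.001, 0.0]
ft_force: [0.4, 0.5, -0.8]
grip_width: 0.0436
grip_force: 20.0
```

Call:
{"api": "servo_tool", "payload": {
  "rows": [1,0,0,0.001,0,1,0,0,0,0,1,0,0,0,0]
}}

```text
time: 23.9
position: [0.5158, 0.3361, 0.0583]
tool_rot: [0.744, 0.668, 0.001, 0.0]
ft_force: [0.3, -0.5, -1.1]
grip_width: 0.0439
grip_force: 20.0
```

Run:
```python
from h import *
go(.5146,.3363,.0537,-6.2)
p=robot.camera('scene');place(p,'jar_green')
```

```text
at [0.5158 0.3361 0.0583] yaw -6.2 q6 0.5 w 0.0439 F [ 0.3 -0.5 -1.1] t 23.9
  shift now-axes [ 0.     -0.0012  0.0046] turn -0.0 | after turn xy [ 0.     -0.0012]
jar_green [([0.308, -0.16, -0.006], 0.9), ([0.399, -0.335, 0.003], 0.87), ([0.517, 0.335, 0.011], 0.67)]
```

Then the last few millimetres, and release.

Call:
{"api": "servo_tool", "payload": {
  "rows": [1,0,0,0.002,0,1,0,0,0.001,0,1,0,0,0.001,0,1,0,0,0,0,1,0,0,0,0]
}}

```text
time: 24.42
position: [0.5152, 0.336, 0.0538]
tool_rot: [0.744, 0.668, 0.0, -0.0]
ft_force: [-1.0, -0.4, 2.6]
grip_width: 0.0436
grip_force: 20.0
```

Call:
{"api": "servo_tool", "payload": {
  "rows": [-0.5,0,0,0,0,-0.5,0,0,0,0,-0.5,0,0,0,0,-0.5,0,0,0,0,-0.5,0,0,0,0]
}}

```text
time: 24.83
position: [0.5152, 0.3357, 0.0531]
tool_rot: [0.744, 0.668, -0.0, -0.0]
ft_force: [0.1, 0.1, -0.3]
grip_width: 0.0633
grip_force: 0.0
```

Call:
{"api": "servo_tool", "payload": {
  "rows": [-0.5,0,0,-0.01,0,-0.5,0,0,-0.02,0,-0.5,0,0,-0.03,0,-0.5,0,0,-0.03,0,-0.5,0,0,0,0]
}}

```text
time: 25.25
position: [0.5195, 0.3378, 0.1503]
tool_rot: [0.744, 0.668, 0.006, 0.002]
ft_force: [1.3, 0.3, 0.2]
grip_width: 0.0654
grip_force: 0.0
```

Run:
```python
from h import *
p=robot.camera('scene');place(p,'jar_green')
go(.417,-.121,.0477,0)
```

```text
jar_green [([0.398, -0.335, 0.0], 0.88), ([0.516, 0.333, 0.006], 0.77), ([0.307, -0.16, -0.005], 0.7)]
at [0.5164 0.3363 0.1457] yaw -6.2 q6 0.5 w 0.0651 F [-0.4 -1.   0.1] t 25.4
  shift now-axes [-0.4656 -0.0497  0.0968] turn -6.2 | after turn xy [-0.4573 -0.0994]
```

The green jar stands in the far bay. Next is the brown jar.

Call:
{"api": "servo_tool", "payload": {
  "rows": [-1,-0.031,-0.0033,0,0,-1,-0.031,-0.0033,0,0,-1,-0.031,-0.0033,0,0,-1,-0.031,-0.0033,0,0,-1,-0.031,-0.0033,0,0]
}}

```text
time: 25.77
position: [0.4803, 0.1822, 0.1423]
tool_rot: [0.744, 0.668, -0.001, -0.001]
ft_force: [0.2, 0.5, -0.2]
grip_width: 0.0855
grip_force: 0.0
```

Call:
{"api": "servo_tool", "payload": {
  "rows": [-1,-0.031,-0.0033,0,0,-1,-0.031,-0.0033,0,0,-1,-0.031,-0.0033,0,0,-1,-0.031,-0.0033,0,0,-1,-0.031,-0.0033,0,0]
}}

```text
time: 26.18
position: [0.4472, 0.0301, 0.1425]
tool_rot: [0.744, 0.668, -0.001, -0.001]
ft_force: [0.8, 0.4, -0.4]
grip_width: 0.0874
grip_force: 0.0
```

Call:
{"api": "servo_tool", "payload": {
  "rows": [-1,-0.031,-0.0033,0,0,-1,-0.031,-0.0033,0,0,-1,-0.031,-0.0033,0,0,-1,-0.031,-0.0033,0,0,-1,-0.0315,-0.0033,0,0]
}}

```text
time: 26.6
position: [0.4141, -0.1223, 0.1426]
tool_rot: [0.744, 0.668, -0.0, -0.001]
ft_force: [0.7, 0.2, -0.4]
grip_width: 0.0869
grip_force: 0.0
```

Call:
{"api": "servo_tool", "payload": {
  "rows": [-1,0,0,0,0,-1,0,0,0,0]
}}

```text
time: 26.77
position: [0.4147, -0.1226, 0.1427]
tool_rot: [0.746, 0.666, -0.0, -0.001]
ft_force: [-0.3, 1.7, -0.5]
grip_width: 0.0871
grip_force: 0.0
```

```bash
sed -i 's/^DZ=.*/DZ=0/' h.py
python3 - <<'E'
from h import *
w=wrist();reds(w);place(w,'jar_brown')
go(.417,-.121,.0477,-6.2)
E
```

```text
red [551. 203.  35.] [ 516  169   44   69 2339] [[ 0.6076 -0.1307  0.106 ]] [[ 0.6174 -0.1353  0.094 ]]
red [280. 210.  32.] [ 250  178   61   65 2151] [[ 0.416  -0.1144  0.106 ]] [[ 0.4156 -0.1181  0.094 ]]
jar_brown [([0.421, -0.113, 0.001], 0.57)]
at [ 0.4148 -0.1206  0.1427] yaw -6.2 q6 -0.43 w 0.0873 F [-0.6 -0.2 -0.4] t 26.9
  shift now-axes [-0.0002  0.0025  0.095 ] turn -0.0 | after turn xy [-0.0001  0.0023]
```

Call:
{"api": "servo_tool", "payload": {
  "rows": [-1,0.002,0.001,0.015,0,-1,0,0,0.03,0,-1,0,0,0.03,0,-1,0,0,0.015,0,-1,0,0,0.005,0]
}}

```text
time: 27.28
position: [0.4151, -0.1171, 0.0461]
tool_rot: [0.744, 0.669, -0.001, -0.003]
ft_force: [-0.9, 0.4, -0.3]
grip_width: 0.0868
grip_force: 0.0
```

Call:
{"api": "servo_tool", "payload": {
  "rows": [1,0,0,0,0,1,0,0,0,0,1,0,0,0,0,1,0,0,0,0,1,0,0,0,0]
}}

```text
time: 27.7
position: [0.4176, -0.1199, 0.0493]
tool_rot: [0.744, 0.668, 0.0, 0.001]
ft_force: [-0.5, 0.4, 0.4]
grip_width: 0.0615
grip_force: 0.0
```

Call:
{"api": "servo_tool", "payload": {
  "newtons": 20,
  "rows": [1,0,0,0,0,1,0,0,0,0,1,0,0,0,0,1,0,0,0,0,1,0,0,0,0]
}}

```text
time: 28.12
position: [0.417, -0.1198, 0.0487]
tool_rot: [0.744, 0.668, 0.0, 0.0]
ft_force: [-1.0, 0.0, 5.1]
grip_width: 0.0439
grip_force: 20.0
```

Call:
{"api": "servo_tool", "payload": {
  "rows": [1,0,0,-0.01,0,1,0,0,-0.02,0,1,0,0,-0.03,0,1,0,0,-0.03,0,1,0,0,-0.03,0]
}}

```text
time: 28.53
position: [0.4161, -0.1193, 0.1691]
tool_rot: [0.744, 0.668, -0.0, -0.001]
ft_force: [1.4, -0.4, -1.2]
grip_width: 0.0436
grip_force: 20.0
```

Call:
{"api": "servo_tool", "payload": {
  "rows": [1,0,0,-0.03,0,1,0,0,-0.01,0,1,0,0,0,0,1,0,0,0,0]
}}

```text
time: 28.87
position: [0.4167, -0.1196, 0.2083]
tool_rot: [0.744, 0.668, 0.0, 0.0]
ft_force: [0.3, 0.7, -1.7]
grip_width: 0.0441
grip_force: 20.0
```

Run:
```python
from h import *
go(.506,.261,.054,-6.2);p=robot.camera('scene');place(p,'jar_brown')
```

```text
at [ 0.4167 -0.1196  0.2083] yaw -6.2 q6 -0.43 w 0.0441 F [ 0.3  0.7 -1.7] t 28.9
  shift now-axes [0.388  0.0476 0.1543] turn -0.0 | after turn xy [0.388  0.0477]
jar_brown [([0.415, -0.12, 0.157], 0.7), ([0.515, 0.333, 0.005], 0.64)]
```

Call:
{"api": "servo_tool", "payload": {
  "rows": [1,0.015,0.002,0,0,1,0.03,0.0037,0,0,1,0.03,0.0037,0,0,1,0.03,0.0037,0,0,1,0.03,0.0037,0,0]
}}

```text
time: 29.38
position: [0.4471, 0.0141, 0.2065]
tool_rot: [0.745, 0.667, -0.001, -0.002]
ft_force: [1.2, -0.8, -0.2]
grip_width: 0.0442
grip_force: 20.0
```

Call:
{"api": "servo_tool", "payload": {
  "rows": [1,0.03,0.0037,0,0,1,0.03,0.0037,0,0,1,0.03,0.0037,0,0,1,0.03,0.0037,0,0,1,0.03,0.0037,0,0]
}}

```text
time: 29.8
position: [0.4816, 0.1612, 0.2062]
tool_rot: [0.744, 0.668, -0.002, -0.001]
ft_force: [0.1, -0.3, -0.7]
grip_width: 0.0439
grip_force: 20.0
```

Call:
{"api": "servo_tool", "payload": {
  "rows": [1,0.03,0.0037,0,0,1,0.03,0.0037,0,0,1,0.013,0.0015,0,0,1,0,0,0,0,1,0,0,0,0]
}}

```text
time: 30.22
position: [0.4984, 0.2311, 0.2066]
tool_rot: [0.744, 0.668, -0.002, -0.001]
ft_force: [-0.2, 0.3, 0.0]
grip_width: 0.0434
grip_force: 20.0
```

Run:
```python
from h import *
go(.506,.261,.0547,-6.2)
```

```text
at [0.4984 0.2311 0.2066] yaw -6.1 q6 0.34 w 0.0434 F [-0.2  0.3  0. ] t 30.2
  shift now-axes [0.0308 0.005  0.1518] turn 0.1 | after turn xy [0.0305 0.0044]
```

Call:
{"api": "servo_tool", "payload": {
  "rows": [1,0.0155,0.0023,0,0,1,0.015,0.0023,0,0,1,0,0,0.025,0,1,0,0,0.03,0,1,0,0,0.03,0]
}}

```text
time: 30.63
position: [0.5082, 0.2609, 0.123]
tool_rot: [0.745, 0.668, 0.001, 0.001]
ft_force: [-0.3, 0.3, -1.0]
grip_width: 0.0437
grip_force: 20.0
```

Call:
{"api": "servo_tool", "payload": {
  "rows": [1,0,0,0.03,0,1,0,0,0.02,0,1,0,0,0.01,0,1,0,0,0.002,0,1,0,0,0,0]
}}

```text
time: 31.05
position: [0.5075, 0.2608, 0.0611]
tool_rot: [0.745, 0.668, -0.0, -0.0]
ft_force: [0.1, 0.2, -0.2]
grip_width: 0.0438
grip_force: 20.0
```

Run:
```python
from h import *
go(.506,.261,.0547,-6.2);p=robot.camera('scene');place(p,'jar_brown')
```

```text
at [0.5075 0.2608 0.0611] yaw -6.2 q6 0.39 w 0.0438 F [ 0.1  0.2 -0.2] t 31.1
  shift now-axes [-0.     -0.0015  0.0064] turn -0.0 | after turn xy [-0.     -0.0015]
jar_brown [([0.505, 0.26, 0.01], 0.83)]
```

Call:
{"api": "servo_tool", "payload": {
  "rows": [1,0,-0.001,0.003,0,1,0,0,0.002,0,1,0,0,0.001,0,1,0,0,0,0,1,0,0,0,0]
}}

```text
time: 31.57
position: [0.5065, 0.2614, 0.0556]
tool_rot: [0.744, 0.668, 0.0, 0.0]
ft_force: [-0.3, -0.0, -0.6]
grip_width: 0.0435
grip_force: 20.0
```

Call:
{"api": "servo_tool", "payload": {
  "rows": [-0.5,0,0,0,0,-0.5,0,0,0,0,-0.5,0,0,0,0,-0.5,0,0,0,0,-0.5,0,0,0,0]
}}

```text
time: 31.98
position: [0.5065, 0.2614, 0.0554]
tool_rot: [0.744, 0.668, 0.0, 0.0]
ft_force: [-0.1, -1.0, 0.8]
grip_width: 0.0635
grip_force: 0.0
```

Call:
{"api": "servo_tool", "payload": {
  "rows": [-0.5,0,0,-0.01,0,-0.5,0,0,-0.02,0,-0.5,0,0,-0.03,0,-0.5,0,0,-0.03,0,-0.5,0,0,0,0]
}}

```text
time: 32.4
position: [0.5107, 0.2628, 0.1518]
tool_rot: [0.744, 0.668, 0.006, 0.003]
ft_force: [1.5, 0.8, 0.5]
grip_width: 0.0654
grip_force: 0.0
```

Run:
```python
from h import *
p=robot.camera('scene');place(p,'jar_brown')
p=robot.camera('top');place(p,'garlic_mid');place(p,'lemon_mid')
go(.406,.118,-.016,0)
```

```text
jar_brown [([0.505, 0.263, 0.005], 0.81)]
garlic_mid [([0.403, 0.12, 0.022], 0.77)]
lemon_mid []
at [0.5053 0.261  0.1444] yaw -6.2 q6 0.39 w 0.0651 F [-0.2  0.4  0.2] t 32.6
  shift now-axes [-0.1528 -0.0828  0.1608] turn -6.2 | after turn xy [-0.143  -0.0993]
```

Both jars are in the caddy. Next is the garlic.

Call:
{"api": "servo_tool", "payload": {
  "rows": [-1,0,0,0,-6.2,-1,-0.0285,-0.02,0,0,-1,-0.0285,-0.02,0,0,-1,-0.0285,-0.02,0,0,-1,-0.0285,-0.02,0,0]
}}

```text
time: 33.07
position: [0.4242, 0.1464, 0.144]
tool_rot: [0.707, 0.707, -0.001, -0.001]
ft_force: [-0.2, -0.9, 1.1]
grip_width: 0.085
grip_force: 0.0
```

Call:
{"api": "servo_tool", "payload": {
  "rows": [-1,-0.0285,-0.02,0,0,-1,0,0,0.02,0,-1,0,0,0.02,0,-1,0,0,0,0,-1,0,0,0,0]
}}

```text
time: 33.48
position: [0.4049, 0.1187, 0.1042]
tool_rot: [0.707, 0.707, -0.002, -0.002]
ft_force: [-0.1, 0.1, -0.5]
grip_width: 0.0868
grip_force: 0.0
```

Run:
```python
from h import *
w=wrist();place(w,'garlic_mid');place(w,'lemon_mid');rect(w,'lemon_mid',.029);rect(w,'garlic_mid',.024);rect(w,'produce_tray',.014);place(w,'produce_tray')
go(.405,.119,-.016,0);save(w,'w8.png')
```

```text
garlic_mid [([0.407, 0.117, 0.026], 0.65)]
lemon_mid [([0.431, -0.001, 0.028], 0.71)]
lemon_mid 0.84 rect 430 -3 [74. 33.] 0.1 mean [ 0.43  -0.002] long axis deg 3.7 px 268 347 315 345
garlic_mid 0.87 rect 405 116 [50. 50.] 26.9 mean [0.405 0.117] long axis deg 77.6 px 250 311 177 235
produce_tray 0.67 rect 564 44 [151. 127.] 89.8 mean [0.558 0.081] long axis deg 27.0 px 375 530 200 345
produce_tray []
at [0.4069 0.1192 0.1059] yaw 0.0 q6 0.02 w 0.0871 F [ 0.3  0.3 -0.2] t 33.8
  shift now-axes [-0.0002 -0.002   0.1219] turn 0.0 | after turn xy [-0.0002 -0.0019]
```

View pics/w8.png

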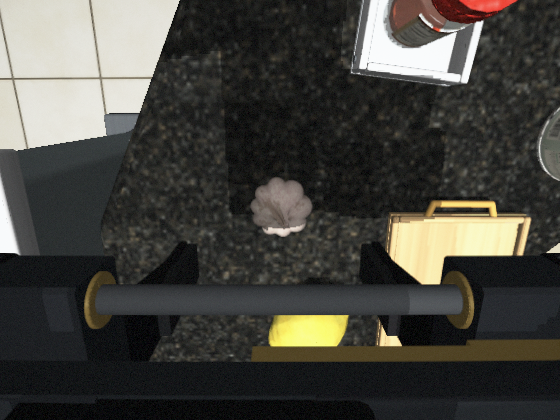

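The garlic at (281,207) is centred between the fingers, with the lemon at (310,330) behind it. I'll descend and grip.

Call:
{"api": "servo_tool", "payload": {
  "rows": [-1,0,-0.001,0.03,0,-1,-0.001,0,0.035,0,-1,0,0,0.03,0,-1,0,0,0.018,0,-1,0,0,0.007,0]
}}

```text
time: 34.25
position: [0.4045, 0.1179, -0.0166]
tool_rot: [0.707, 0.707, -0.001, -0.001]
ft_force: [0.1, -0.4, -0.5]
grip_width: 0.087
grip_force: 0.0
```

Call:
{"api": "servo_tool", "payload": {
  "newtons": 8,
  "rows": [1,0,0,0,0,1,0,0,0,0,1,0,0,0,0,1,0,0,0,0,1,0,0,0,0]
}}

```text
time: 34.67
position: [0.4063, 0.118, -0.0136]
tool_rot: [0.707, 0.707, 0.001, 0.001]
ft_force: [0.9, -1.0, 0.1]
grip_width: 0.0614
grip_force: 0.0
```

Call:
{"api": "servo_tool", "payload": {
  "rows": [1,0,0,0,0,1,0,0,0,0,1,0,0,0,0,1,0,0,0,0,1,0,0,0,0]
}}

```text
time: 35.08
position: [0.4058, 0.1179, -0.014]
tool_rot: [0.707, 0.707, 0.001, 0.0]
ft_force: [0.2, 0.1, 5.8]
grip_width: 0.0508
grip_force: 8.0
```

Call:
{"api": "servo_tool", "payload": {
  "rows": [1,0,0,-0.01,0,1,0,0,-0.02,0,1,0,0,-0.03,0,1,0,0,-0.03,0,1,0,0,0,0]
}}

```text
time: 35.5
position: [0.4081, 0.1181, 0.0792]
tool_rot: [0.707, 0.707, 0.003, 0.003]
ft_force: [0.7, -0.0, 0.2]
grip_width: 0.0511
grip_force: 8.0
```

Run:
```python
from h import *
go(.566,.067,-.009,0)
```

```text
at [0.4081 0.1181 0.0792] yaw 0.0 q6 0.02 w 0.0511 F [ 0.7 -0.   0.2] t 35.5
  shift now-axes [-0.0511  0.1571  0.0895] turn 0.0 | after turn xy [-0.0511  0.1579]
```

Call:
{"api": "servo_tool", "payload": {
  "rows": [1,-0.0102,0.0317,0,0,1,-0.0102,0.0317,0,0,1,-0.0102,0.0317,0,0,1,-0.0102,0.0317,0,0,1,-0.0102,0.0317,0,0]
}}

```text
time: 35.92
position: [0.5646, 0.0663, 0.0747]
tool_rot: [0.707, 0.707, -0.0, -0.0]
ft_force: [0.2, 0.6, -0.4]
grip_width: 0.0513
grip_force: 8.0
```

Call:
{"api": "servo_tool", "payload": {
  "rows": [1,0,0,0.02,0,1,0,0,0.03,0,1,0,0,0.02,0,1,0,0,0.01,0,1,0,0,0,0]
}}

```text
time: 36.33
position: [0.5618, 0.0669, -0.0073]
tool_rot: [0.707, 0.707, -0.002, -0.002]
ft_force: [0.9, 0.6, -0.0]
grip_width: 0.051
grip_force: 8.0
```

Run:
```python
from h import *
go(.566,.067,-.008,0)
```

```text
at [ 0.5618  0.0669 -0.0073] yaw -0.0 q6 -0.08 w 0.051 F [ 0.9  0.6 -0. ] t 36.3
  shift now-axes [0.0001 0.0042 0.0007] turn -0.0 | after turn xy [0.0001 0.0042]
```

Call:
{"api": "servo_tool", "payload": {
  "rows": [1,0,0,0,0,-0.5,0,0,0,0,-0.5,0,0,0,0,-0.5,0,0,0,0,-0.5,0,0,0,0]
}}

```text
time: 36.75
position: [0.5646, 0.0669, -0.0036]
tool_rot: [0.707, 0.707, 0.001, 0.001]
ft_force: [-0.1, -0.3, 0.4]
grip_width: 0.0637
grip_force: 0.0
```

Call:
{"api": "servo_tool", "payload": {
  "rows": [-0.5,0,0,-0.02,0,-0.5,0,0,-0.03,0,-0.5,0,0,-0.035,0,-0.5,0,0,-0.035,0,-1,0,0,-0.02,0]
}}

```text
time: 37.17
position: [0.5657, 0.0668, 0.1396]
tool_rot: [0.707, 0.707, 0.002, 0.002]
ft_force: [-0.1, 0.4, -0.4]
grip_width: 0.0672
grip_force: 0.0
```

Call:
{"api": "servo_tool", "payload": {
  "rows": [-1,-0.027,-0.027,0,0,-1,-0.027,-0.027,0,0,-1,-0.027,-0.027,0,0,-1,-0.027,-0.027,0,0,-1,-0.027,-0.027,0,0]
}}

```text
time: 37.58
position: [0.4277, -0.0688, 0.1361]
tool_rot: [0.707, 0.708, 0.0, 0.001]
ft_force: [0.3, 0.3, 0.2]
grip_width: 0.0861
grip_force: 0.0
```

Call:
{"api": "servo_tool", "payload": {
  "rows": [-1,0,0,0,0,-1,0,0,0,0]
}}

```text
time: 37.75
position: [0.428, -0.0692, 0.136]
tool_rot: [0.709, 0.706, 0.0, 0.0]
ft_force: [0.9, -0.4, 0.4]
grip_width: 0.087
grip_force: 0.0
```

Run:
```python
from h import *
w=wrist();save(w,'w9.png');place(w,'garlic_mid');place(w,'lemon_mid');rect(w,'lemon_mid',.029)
go(.432,.003,-.01,0)
```

```text
garlic_mid [([0.563, 0.066, 0.033], 0.89)]
lemon_mid [([0.438, 0.003, 0.026], 0.64), ([0.569, 0.011, 0.002], 0.25)]
lemon_mid 0.56 rect 431 3 [64. 68.] 80.1 mean [0.431 0.004] long axis deg 28.7 px 240 326 75 150
at [ 0.4302 -0.0676  0.1356] yaw 0.1 q6 -0.42 w 0.087 F [-0.3  0.3  0.8] t 38.0
  shift now-axes [0.0707 0.0017 0.1456] turn 0.1 | after turn xy [0.0706 0.0018]
```

View pics/w9.png

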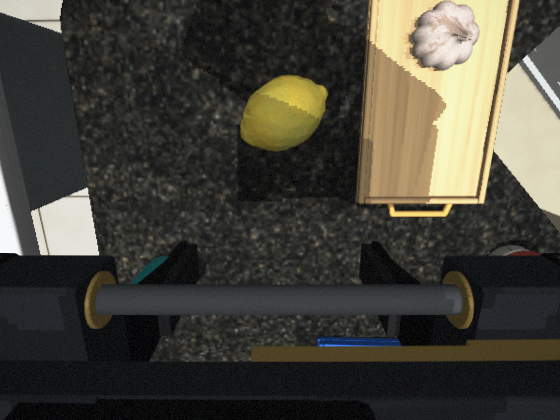

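The garlic stands in the tray at (445,35). The lemon is at (285,113), with its long axis at about 30°.

Call:
{"api": "servo_tool", "payload": {
  "rows": [-1,0.0235,0.001,0,0,-1,0.0235,0.001,0,0,-1,0.0235,0.001,0,0,-1,0,0,0,6.7,-1,0,0,0,6.7]
}}

```text
time: 38.37
position: [0.4324, 0.0049, 0.1353]
tool_rot: [0.785, 0.62, 0.0, 0.0]
ft_force: [-0.1, -0.1, 0.6]
grip_width: 0.0874
grip_force: 0.0
```

Call:
{"api": "servo_tool", "payload": {
  "rows": [-1,0,0,0,6.7,-1,0,0,0,6.7,-1,0,0,0,6.7,-1,0,0,0,6.7,-1,0,0,0,6.7]
}}

```text
time: 38.78
position: [0.4328, 0.0036, 0.1353]
tool_rot: [0.931, 0.366, 0.0, 0.0]
ft_force: [-0.0, -1.3, -0.4]
grip_width: 0.0871
grip_force: 0.0
```

Call:
{"api": "servo_tool", "payload": {
  "rows": [-1,0,0,0,6.7,-1,0,0,0,6.4,-1,0,0,0,0,-1,0,0,0,0]
}}

```text
time: 39.12
position: [0.4324, 0.0033, 0.1353]
tool_rot: [0.965, 0.261, 0.0, 0.0]
ft_force: [-0.1, -0.3, -1.0]
grip_width: 0.0873
grip_force: 0.0
```

Run:
```python
from h import *
w=wrist();place(w,'lemon_mid')
go(.433,.003,-.013,-60)
```

```text
lemon_mid [([0.437, -0.001, 0.027], 0.63)]
at [0.4322 0.0029 0.1353] yaw -59.8 q6 0.79 w 0.0869 F [-0.5  0.5  0.2] t 39.2
  shift now-axes [0.0007 0.0003 0.1483] turn 0.2 | after turn xy [0.0007 0.0004]
```

Call:
{"api": "servo_tool", "payload": {
  "rows": [-1,0.001,0,0.035,0,-1,0,0,0.035,0,-1,0,0,0.035,0,-1,0,0,0.03,0,-1,0,0,0.01,0]
}}

```text
time: 39.63
position: [0.4311, 0.0034, -0.013]
tool_rot: [0.966, 0.26, -0.002, -0.001]
ft_force: [-0.5, 0.1, -1.1]
grip_width: 0.0871
grip_force: 0.0
```

Call:
{"api": "servo_tool", "payload": {
  "newtons": 15,
  "rows": [-1,0,0,0.003,0,1,0,0,0,0,1,0,0,0,0,1,0,0,0,0,1,0,0,0,0]
}}

```text
time: 40.05
position: [0.4337, 0.0027, -0.0115]
tool_rot: [0.966, 0.259, 0.001, 0.001]
ft_force: [0.3, 0.1, -0.1]
grip_width: 0.0676
grip_force: 0.0
```

Call:
{"api": "servo_tool", "payload": {
  "rows": [1,0,0,0,0,1,0,0,0,0,1,0,0,0,0,1,0,0,0,0,1,0,0,0,0]
}}

```text
time: 40.47
position: [0.4332, 0.0029, -0.0119]
tool_rot: [0.966, 0.259, 0.001, 0.0]
ft_force: [0.2, 2.3, 6.8]
grip_width: 0.0558
grip_force: 15.0
```

Call:
{"api": "servo_tool", "payload": {
  "rows": [1,0,0,-0.01,0,1,0,0,-0.02,0,1,0,0,-0.03,0,1,0,0,-0.03,0,1,0,0,-0.01,0]
}}

```text
time: 40.88
position: [0.4342, 0.0026, 0.0904]
tool_rot: [0.966, 0.259, 0.002, 0.001]
ft_force: [0.3, -0.3, -1.4]
grip_width: 0.0558
grip_force: 15.0
```

Call:
{"api": "servo_tool", "payload": {
  "rows": [1,0,0,0,6,1,0,0,0,6,1,0,0,0,6,1,0,0,0,6,1,0,0,0,6]
}}

```text
time: 41.3
position: [0.4324, 0.0029, 0.0874]
tool_rot: [1.0, -0.003, -0.0, 0.0]
ft_force: [0.2, -0.4, -0.6]
grip_width: 0.0559
grip_force: 15.0
```

Run:
```python
from h import *
go(.566,-.028,-.006,-90);p=robot.camera('scene');place(p,'lemon_mid')
```

```text
at [0.4324 0.0029 0.0874] yaw -90.3 q6 1.32 w 0.0559 F [ 0.2 -0.4 -0.6] t 41.3
  shift now-axes [0.1338 0.0302 0.0934] turn -0.3 | after turn xy [0.1336 0.0309]
lemon_mid []
```

Call:
{"api": "servo_tool", "payload": {
  "rows": [1,0.0268,0.006,0,0,1,0.0268,0.006,0,0,1,0.0268,0.006,0,0,1,0.0268,0.006,0,0,1,0.0268,0.006,0,0]
}}

```text
time: 41.82
position: [0.5674, -0.0273, 0.0872]
tool_rot: [1.0, 0.002, -0.0, -0.0]
ft_force: [0.0, -0.6, -2.1]
grip_width: 0.0559
grip_force: 15.0
```

Call:
{"api": "servo_tool", "payload": {
  "rows": [1,0,0,0.02,0,1,0,0,0.03,0,1,0,0,0.025,0,1,0,0,0.01,0,1,0,0,0.003,0]
}}

```text
time: 42.23
position: [0.5645, -0.0267, -0.003]
tool_rot: [1.0, 0.001, -0.003, -0.001]
ft_force: [0.0, 0.9, -1.5]
grip_width: 0.0558
grip_force: 15.0
```

Call:
{"api": "servo_tool", "payload": {
  "rows": [1,0,0,0.002,0,1,0,0,0.001,0,1,0,0,0,0,1,0,0,0,0]
}}

```text
time: 42.57
position: [0.5677, -0.0273, -0.0024]
tool_rot: [1.0, 0.0, 0.001, 0.0]
ft_force: [0.6, 0.4, -1.8]
grip_width: 0.056
grip_force: 15.0
```

Run:
```python
from h import *
go(.566,-.028,-.006,-90)
```

```text
at [ 0.5677 -0.0273 -0.0024] yaw -90.0 q6 1.33 w 0.056 F [ 0.6  0.4 -1.8] t 42.6
  shift now-axes [-0.0017  0.0006  0.0036] turn 0.0 | after turn xy [-0.0017  0.0007]
```

Call:
{"api": "servo_tool", "payload": {
  "rows": [1,0,0,0.002,0,1,0,0,0.001,0,1,0,0,0,0,-0.7,0,0,0,0,-0.7,0,0,0,0]
}}

```text
time: 42.98
position: [0.567, -0.0272, -0.0064]
tool_rot: [1.0, -0.0, 0.0, 0.0]
ft_force: [0.5, -0.1, -0.2]
grip_width: 0.0628
grip_force: 0.0
```

Call:
{"api": "servo_tool", "payload": {
  "rows": [-0.7,0,0,0,0,-0.7,0,0,0,0,-0.7,0,0,0,0,-0.7,0,0,-0.01,0,-0.7,0,0,-0.03,0]
}}

```text
time: 43.4
position: [0.5634, -0.0265, 0.0307]
tool_rot: [1.0, -0.0, -0.004, -0.001]
ft_force: [0.5, 0.3, 0.1]
grip_width: 0.0737
grip_force: 0.0
```

Call:
{"api": "servo_tool", "payload": {
  "rows": [-0.7,0,0,-0.035,0,-0.7,0,0,-0.035,0,-0.7,0,0,-0.035,0,-0.7,0,0,-0.03,0,-0.7,0,0,0,0]
}}

```text
time: 43.82
position: [0.5713, -0.028, 0.1757]
tool_rot: [1.0, 0.0, 0.007, 0.002]
ft_force: [-0.1, -0.8, -0.2]
grip_width: 0.0737
grip_force: 0.0
```

Call:
{"api": "servo_tool", "payload": {
  "rows": [-0.7,-0.03,0,0,0,-0.7,-0.03,0,0,0,-0.7,-0.03,0,0,0,-0.7,-0.03,0,0,0,-0.7,-0.03,0,0,0]
}}

```text
time: 44.23
position: [0.4148, -0.0268, 0.1683]
tool_rot: [1.0, 0.0, -0.0, -0.0]
ft_force: [0.4, -0.7, 0.4]
grip_width: 0.0742
grip_force: 0.0
```

Run:
```python
from h import *
p=robot.camera('scene');save(p,'end.png')
for n in ['jar_brown','jar_green','lemon_mid','garlic_mid','clip','tin','timer']: place(p,n)
w=wrist();place(w,'lemon_mid');place(w,'garlic_mid');go(.5,0)
cv2.imwrite('pics/end.png',cv2.resize(np.hstack([p['pixels'][100:320,130:450],cv2.resize(w['pixels'],(293,220))]),None,fx=1.3,fy=1.3)[:,:,::-1])
```

```text
jar_brown [([0.504, 0.264, 0.005], 0.57), ([0.564, 0.01, -0.002], 0.24)]
jar_green [([0.398, -0.333, 0.002], 0.95), ([0.513, 0.335, 0.008], 0.68), ([0.308, -0.163, -0.005], 0.64)]
lemon_mid [([0.564, -0.025, 0.032], 0.65), ([0.513, 0.336, 0.005], 0.16)]
garlic_mid [([0.564, 0.069, 0.026], 0.74)]
clip [([0.517, -0.303, 0.003], 0.55)]
tin [([0.667, 0.175, -0.002], 0.95)]
timer [([0.671, -0.16, -0.002], 0.92)]
lemon_mid [([0.569, -0.03, 0.032], 0.72)]
garlic_mid [([0.561, 0.064, 0.031], 0.85)]
at [ 0.4175 -0.0272  0.1682] yaw -90.0 q6 1.24 w 0.0737 F [ 0.3  0.9 -0. ] t 44.8
  shift now-axes [ 0.0825 -0.0272  0.    ] turn 0 | after turn xy [ 0.0825 -0.0272]
```

View pics/end.png

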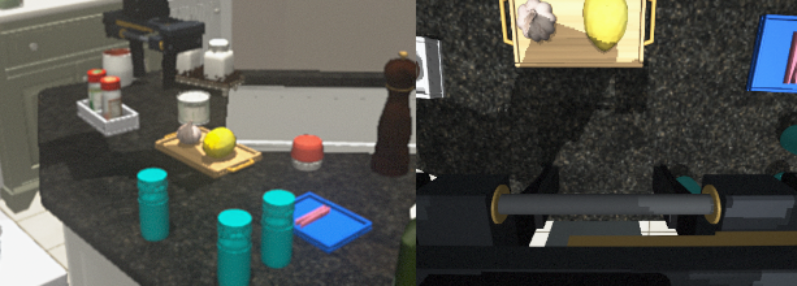

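The final picture shows both jars upright in the caddy (around (105,95)), the garlic and lemon in the wooden tray ((190,133) and (218,140)), and the clip in the blue tray (313,215). The tin and timer haven't moved, and the arm is clear, so I'm handing in.

```bash
python3 -c "
from h import *
print(robot.hand_in())"
```

```text
the job is handed in; nothing more can be done
None
```

I handed the job in at about 45 s: in the last pictures both jars stand in the caddy, the lemon and garlic lie side by side in the wooden tray, the clip is in the blue tray, and the tin and timer are where they started; no verdict came back.

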